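Hold the last canele over the take-away box with tongs

ROBOT

A 6-joint arm with a two-finger parallel gripper is mounted at the origin on the work surface. World frame = base frame: x ahead of the robot, y to its left, z up, the work surface at z = 0. Lengths are in m, angles in rad, forces in N, time in s.
With the tool pointing down it reaches from about 0.35 to 0.8 m from the base axis. Payload 7.3 kg.
Tool frame: the origin (TCP) lies between the finger pads; the fingertips stand 25 mm ahead of it and the grasp point (between the pads) lies 6 mm ahead of it (r.tip_extent is the distance from the TCP to the fingertips, in m); z points along the fingers, y is the direction in which the jaws open and shut (so a half turn about z gives the same grasp; the last joint's range is limited). The gripper opens to 85 mm and grips with 20 to 120 N. Pads are 22 mm wide; open, the fingers measure 114 mm over their backs; the gripper's body (76 mm by 85 mm) begins 54 mm behind the grasp point. The pads swing forward as they close: fully open they stand 13 mm farther back than shut.
Start: joints at [-1.473, 0.342, 1.524, -0, 1.275, -0.146], TCP at [0.127, -0.509, 0.256] pointing down, gripper open.
Joint ranges: [-2.53, 2.53], [-0.77, 2.02], [0.04, 2.7], [-1, 4.14], [0.28, 2.66], [-3.11, 3.11]. Speed limits (rad/s): [2.57, 2.57, 3.14, 3.14, 3.14, 3.14].

INTERFACE

Orientations are given as a unit quaternion [x, y, z, w].
In Python, from workcell import r, command_gripper, optics gives the robot as it stands. The module is installed in compiled form; this text tells all that it offers. Calls block until the motion is done:
- r.reach(position, orientation): joint-space move of the TCP to a pose.
- r.move_straight(position, orientation=None, speed=0.15, max_force=None): straight line of the TCP; orientation=None keeps the orientation; speed is the mean speed in m/s. With max_force (N) it stops when the force on the tool has changed by that much, and returns True; else False.
- r.movej(angles): joint-space move.
- command_gripper(opening, force=None): finger opening in m; force is the grip in N (None keeps the last); returns when the fingers have stopped.
- r.hold(seconds).
- r.solve_ik(position, orientation): joint angles nearest the present ones, or None.
- r.read_state(): the state.
- optics.get_image(name): name is "scene" or "top" or "wrist"; returns (picture, depth): 384x512x3 uint8, red, green, blue; 384x512 float32, m along the optical axis (not along the pixel's ray), 0 where there is no reading.
- optics.camera_model(name): a dict with "K" (3x3 intrinsics, pixels), "R" (3x3) and "t" (3): a world point X has camera coordinates R X + t; the wrist camera has in their place "tool_from_camera" (4x4, takes a point from camera to tool coordinates, whose origin is the TCP and whose axes are the flange's). Camera axes: x right, y down, z forward; pixel columns grow to the right and rows downward; lengths in m; the calibration is good to about 2 mm. A picture is of the moment at which its call begins: read the wrist's pose just before it. camera_model takes no time and is no camera call.
A pose or a line that the arm cannot do raises r.PlanningError and nothing moves.
- r.finish_job(): hands the job in, once; it reports no verdict.
The state is a dict: "time_s": time; "joint_positions": joint angles; "dq": joint speeds; "tau": joint torques, N m; "eef_pos": TCP position; "eef_rot": TCP orientation; "contact_force": force on the tool from outside, world axes, zero at the start; "torque": the same for the moment, N m; "grip_width": finger opening in m.
Only numpy, scipy, OpenCV 4.12 (cv2) and the standard library are available. Lean on these libraries where they do the work, as an engineer would, in place of code of your own. Each camera call takes 0.05 s, during which the arm holds its last target.

TASK

Someone is taking the last canele (small brown fluted cake) from the blue cake stand: pick up the serving tongs from the counter, close them on the cake, lift it off the stand and carry it to the open cardboard take-away box without touching it with the gripper itself. Finish while still holding it: keep it gripped in the tongs, upright and still, over the inside of the box and clear above its rim, so that I can slip a paper liner in underneath; do not put it down or let go. Do not drop or tip the cake or shove the stand and the box about, and leave the milk pitcher, the cocoa shaker and the lidded paper cup where they stand.

Things in the scene. Friction and masses are not known exactly. Their poses are not given: they have to be found in the camera images.
- tongs: Sprung serving tongs, 230 mm from hinge to tip, 0.11 kg, lying on their side, arms side by side, to be pinched from above. Origin: on the hinge axis at the underside; x along the centre line to the tips, y across (closing direction), z up. Height 24 mm; arms 8 mm thick, z = 2 to 22 mm. Balance point: at tongs_grip. Let go, they spring fully open. Both arms move symmetrically.
- tongs_grip (a point): Midway between the two black sleeves (80 mm long, nearly parallel when open) where a hand grips, 95 mm from the hinge, 12 mm above the underside. Outer faces here: 60 mm apart when open, about 42 mm when the tips are on the canele. The spring pushes each arm out here with about 7 N open, 9 N on the canele; pads set a few mm under 60 mm carry the empty tongs, still open.
- tongs_tip (a point): On the centre line midway between the hollows of the two green tips, 210 mm from the hinge, 12 mm above the underside: the centre of a gripped cake comes to lie here. The tips are 42 mm long, 24 mm high, shallow V hollows facing each other; open, the gap between their ends is 72 mm (hinge side) to 82 mm (far end).
- tongs_left: The arm of the tongs on their +y side, with its green tip. Its own origin lies on the hinge axis; its x axis runs from there to the middle of its tip, 0.19 rad out from the centre line when open.
- tongs_right: The arm of the tongs on their -y side, mirror image of the left one.
- canele: The last canele: a firm dark brown fluted little cake, nearly a cylinder 47 mm in diameter and 44 mm high, about 60 g, standing upright on the cake stand. Origin: centre of its underside; z up along its axis.
- canele_center (a point): Centre of the canele, on its axis, 22 mm above its underside.
- stand: Blue ceramic cake stand: a round flat plate 140 mm in diameter and 10 mm thick on a slim stem and a foot of 94 mm diameter, 0.8 kg, loose on the counter. Origin: centre of the underside of its foot; the flat top is 60 mm above. It stands to the left or to the right.
- stand_top (a point): Centre of the flat top of the cake stand, 60 mm above the counter.
- box: Open brown cardboard take-away box, outside 170 mm (its x) by 150 mm (its y) by 55 mm high, walls and floor 3 mm, 0.12 kg, loose on the counter on the other side from the stand. Its lid is folded back at its far (+x) side and slopes from the rim down to the counter, 140 mm out. Origin: centre of the underside of the box proper.
- box_rim (a point): Centre of the box's open mouth, at the height of its rim, 55 mm above the counter.
- pitcher: Bystander: stainless milk pitcher, 86 mm wide and 100 mm high, with a handle reaching 70 mm from its axis (+y). Origin: centre of its underside.
- shaker: Bystander: steel cocoa shaker with a brass top, 62 mm in diameter, 103 mm high. Origin: centre of its underside.
- cup: Bystander: paper cup with a cardboard sleeve and a black lid, 82 mm in diameter, 104 mm high. Origin: centre of its underside.
Not all that is in view belongs to the job. Of the things like the stand, leave any that is orange; of the rest the larger one is meant.

How it is judged:
By the outcome, as a careful person would: the job done as asked, in the order asked, and still so for the second after the job is handed in, while the arm keeps its last pose, push and grip.
It also fails if it takes over 45 s, if anything falls off the work surface, if the arm or the gripper's body presses on something with over 40 N, if the wrist force passes 120 N, or if a joint passes its speed limit or range.

## Working session

There is one attempt and no reset: what is moved stays moved. The work goes in short steps, each a Python script; the robot and the scene stay as the last script left them, time stands still between calls to the robot, and variables do not carry over. Pictures are saved under pics/ and viewed, and the job is handed in when it is done.

```bash
mkdir -p pics; ls; python3 - <<'E'
from workcell import r, optics
import cv2, numpy as np
for n in ["scene","top","wrist"]:
    im,d=optics.get_image(n)
    cv2.imwrite(f"pics/{n}0.png",im[:,:,::-1]); np.savez(f"{n}0.npz",im=im,d=d)
    print(n,{k:np.round(v,4).tolist() for k,v in optics.camera_model(n).items()},(d>0).mean())
s=r.read_state(); print(s, r.tip_extent)
E
```

```text
pics
scene {'K': [[428.3276, 0.0, 249.4186], [0.0, 428.3276, 189.4519], [0.0, 0.0, 1.0]], 'R': [[0.8781, 0.4783, -0.0089], [0.3944, -0.7343, -0.5525], [-0.2708, 0.4817, -0.8335]], 't': [-0.5036, -0.2018, 1.4224]} 0.9959055582682291
top {'K': [[366.082, 0.0, 254.3959], [0.0, 366.082, 187.451], [0.0, 0.0, 1.0]], 'R': [[0.0052, -0.9996, -0.0275], [-0.996, -0.0028, -0.0888], [0.0886, 0.0278, -0.9957]], 't': [0.0154, 0.5835, 1.2506]} 0.9960479736328125
wrist {'K': [[300.7225, 0.0, 257.0607], [0.0, 300.7225, 195.7707], [0.0, 0.0, 1.0]], 'tool_from_camera': [[-0.0001, -0.9531, -0.3027, 0.0772], [1.0, 0.0, -0.0005, -0.0001], [0.0005, -0.3027, 0.9531, -0.1161], [0.0, 0.0, 0.0, 1.0]]} 0.9957631429036459
{'time_s': 0.15, 'joint_positions': array([-1.47301110e+00,  3.42539058e-01,  1.52475547e+00,  4.07511121e-06,
        1.27540141e+00, -1.46000760e-01]), 'dq': array([-0.0004058 , -0.00219258, -0.00093981,  0.00031135,  0.00094613,
       -0.00055549]), 'tau': array([ 6.45355904e-04, -4.33908391e+01, -2.46147573e+01, -2.36027299e-04,
        5.71141354e-03,  3.03133595e-05]), 'eef_pos': array([ 0.1267209 , -0.50921522,  0.25581256]), 'eef_rot': array([ 9.92580164e-01,  1.21590762e-01,  1.52459529e-05, -5.51433657e-04]), 'contact_force': array([0.67663894, 0.06024863, 0.59375862]), 'torque': array([-0.02466103,  0.00890126,  0.03279451]), 'grip_width': 0.08528067854082455} 0.025
```

View pics/scene0.png

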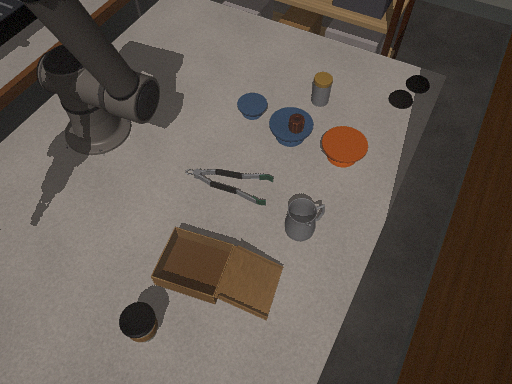

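View pics/top0.png

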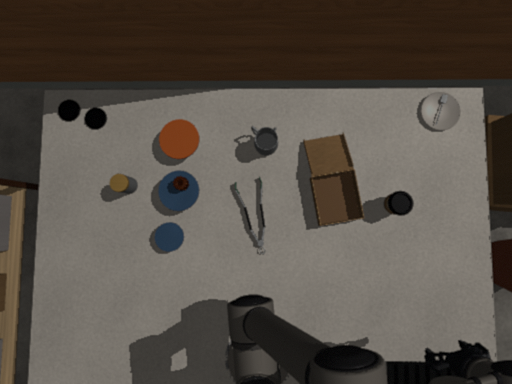

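The scene view shows the tongs around (190-270, 170-205), with the hinge at the left end. The large blue stand with the canele is at (291,127), the small blue one at (252,105), the orange one at (345,145), the box at (195,262) and the pitcher at (300,217). In the top view, the canele is at (180,184), the tongs hinge at (261,248) and the box at (335,197). Next I'll turn these into world coordinates.

```bash
cat > h.py <<'E'
import numpy as np, cv2
from scipy.spatial.transform import Rotation as Ro
from workcell import r, optics, command_gripper
def cloud(name,d,eef=None):
    m=optics.camera_model(name);K=np.array(m["K"])
    v,u=np.mgrid[0:d.shape[0],0:d.shape[1]]
    P=np.stack([(u-K[0,2])/K[0,0]*d,(v-K[1,2])/K[1,1]*d,d],-1)
    if name=="wrist":
        T=np.array(m["tool_from_camera"]); p,q=eef
        P=P@T[:3,:3].T+T[:3,3]
        return P@Ro.from_quat(q).as_matrix().T+p
    return (P-np.array(m["t"]))@np.array(m["R"])
def grab(name,tag):
    s=r.read_state(); im,d=optics.get_image(name)
    cv2.imwrite(f"pics/{tag}.png",im[:,:,::-1])
    return im,d,cloud(name,d,(s["eef_pos"],s["eef_rot"])),s
def hsv(im): return cv2.cvtColor(im,cv2.COLOR_RGB2HSV)
E
python3 - <<'E'
from h import *
for n in ["scene","top"]:
    z=np.load(n+"0.npz"); im,d=z["im"],z["d"]; P=cloud(n,d); H=hsv(im); h,s,v=[H[...,i].astype(int) for i in range(3)]
    print("==",n)
    ok=(d>0)&(abs(P[...,1])<1)&(P[...,0]>0.25)&(P[...,0]<1.1)
    tab=ok&(s<40)&(abs(P[...,2])<.02); print("table z med",np.median(P[tab][:,2]))
    masks={"blue":(h>100)&(h<125)&(s>100),"green":(h>60)&(h<95)&(s>40)&(v>30),"orange":(h<14)&(s>200)&(v>150),
     "brown":(h<12)&(s>100)&(v<110),"card":(h>8)&(h<22)&(s>80)&(P[...,2]<0.08)}
    for k,m in masks.items():
        nl,L,st,c=cv2.connectedComponentsWithStats((m&ok).astype(np.uint8))
        for i in range(1,nl):
            if st[i,4]<15: continue
            Q=P[L==i]
            print(k,st[i].tolist(),"mean",Q.mean(0).round(3),"min",np.percentile(Q,2,axis=0).round(3),"max",np.percentile(Q,98,axis=0).round(3))
E
```

```text
== scene
table z med -0.0005994882051492032
blue [274, 108, 14, 9, 43] mean [0.524 0.303 0.06 ] min [0.509 0.281 0.056] max [0.538 0.324 0.063]
blue [293, 108, 16, 10, 44] mean [0.582 0.332 0.059] min [0.554 0.321 0.055] max [0.606 0.343 0.063]
blue [284, 111, 9, 16, 32] mean [0.554 0.291 0.058] min [0.544 0.26  0.055] max [0.567 0.321 0.061]
blue [303, 122, 10, 12, 33] mean [0.626 0.282 0.06 ] min [0.615 0.255 0.056] max [0.64  0.302 0.063]
green [260, 175, 13, 7, 60] mean [0.587 0.08  0.014] min [0.57  0.071 0.001] max [0.606 0.085 0.025]
green [252, 196, 14, 9, 43] mean [ 0.61  -0.005  0.017] min [ 0.587 -0.01   0.003] max [0.624 0.002 0.027]
orange [331, 160, 21, 7, 48] mean [0.763 0.24  0.006] min [ 0.736  0.232 -0.001] max [0.789 0.256 0.011]
brown [289, 114, 16, 19, 168] mean [0.598 0.254 0.095] min [0.575 0.237 0.068] max [0.618 0.279 0.107]
brown [324, 150, 11, 11, 19] mean [0.724 0.23  0.032] min [0.708 0.209 0.004] max [0.743 0.25  0.061]
card [322, 126, 46, 42, 1471] mean [0.754 0.271 0.055] min [0.69  0.211 0.001] max [0.815 0.34  0.064]
card [151, 227, 133, 93, 7097] me
[... 263 characters left out ...]
an [0.564 0.279 0.061] min [0.51  0.216 0.056] max [0.629 0.339 0.066]
blue [155, 223, 28, 28, 607] mean [0.412 0.31  0.044] min [0.37  0.267 0.039] max [0.455 0.353 0.049]
brown [162, 150, 26, 9, 27] mean [0.689 0.294 0.051] min [0.681 0.251 0.   ] max [0.713 0.344 0.062]
brown [173, 177, 15, 13, 152] mean [0.59  0.26  0.103] min [0.571 0.241 0.085] max [0.61  0.281 0.108]
card [159, 119, 40, 41, 1274] mean [0.749 0.28  0.06 ] min [0.686 0.216 0.055] max [0.812 0.343 0.066]
card [304, 134, 60, 92, 3796] mean [ 0.61  -0.256  0.019] min [ 0.469 -0.341 -0.   ] max [ 0.759 -0.172  0.057]
card [384, 196, 8, 17, 52] mean [ 0.524 -0.428  0.057] min [ 0.5   -0.438  0.042] max [ 0.55  -0.422  0.074]
```

```bash
python3 - <<'E'
import cv2
a=cv2.imread("pics/top0.png")[80:270,100:440]; cv2.imwrite("pics/top0z.png",cv2.resize(a,None,fx=2.3,fy=2.3,interpolation=cv2.INTER_CUBIC))
E
```

```text
(no output)
```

View pics/top0z.png

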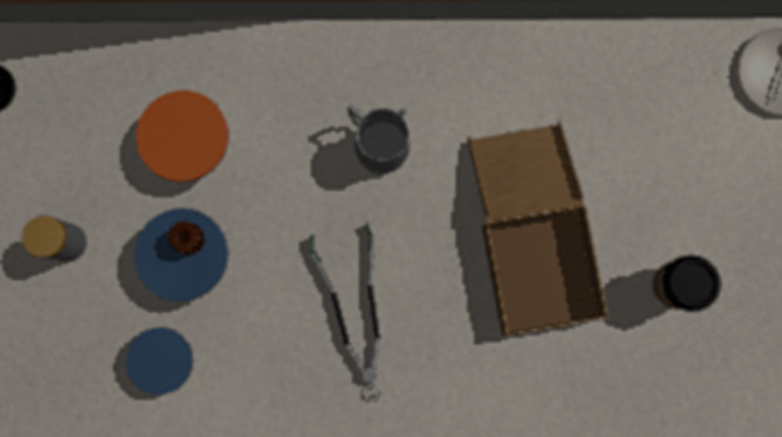

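The zoomed top view shows the tongs' tips at about (310,245) and (366,232) and the hinge at (370,380). The pitcher is at (383,138) with its handle to the left, and the box mouth spans about (487-603, 205-333) with the lid above it. Next I'll measure the box and pitcher, then take wrist views.

```bash
python3 - <<'E'
from h import *
for n in ["scene","top"]:
    z=np.load(n+"0.npz"); im,d=z["im"],z["d"]; P=cloud(n,d); H=hsv(im)
    h,s,v=[H[...,i].astype(int) for i in range(3)]
    X=P[...,0];Y=P[...,1];Z=P[...,2]
    m=(d>0)&(X>.4)&(X<.8)&(Y>-.38)&(Y<-.12)&(Z>.049)&(Z<.062)
    rr=cv2.minAreaRect(P[m][:,:2].astype(np.float32)); print(n,"box rim",m.sum(),rr)
    for nm,(a,b,c,e) in {"pitcher":(.62,.8,-.08,.1),"cup":(.4,.65,-.52,-.38),"shaker":(.5,.7,.38,.5)}.items():
        q=(d>0)&(X>a)&(X<b)&(Y>c)&(Y<e)&(Z>.05)&(Z<.12)
        if q.sum()>5: print(nm,q.sum(),P[q].min(0).round(3),P[q].max(0).round(3))
def yawq(a): return [np.cos(a/2),np.sin(a/2),0,0]
r.reach([0.50,0.03,0.27],yawq(0.18)); 
im,d,P,s=grab("wrist","w1"); np.savez("w1.npz",im=im,d=d,P=P); print(s["eef_pos"],s["joint_positions"],s["time_s"])
r.reach([0.55,0.20,0.27],yawq(1.57)); 
im,d,P,s=grab("wrist","w2"); np.savez("w2.npz",im=im,d=d,P=P); print(s["eef_pos"],s["joint_positions"],s["time_s"])
E
```

```text
scene box rim 778 ((0.5821723937988281, -0.2596931457519531), (0.23177200555801392, 0.15197309851646423), 10.077174186706543)
pitcher 612 [ 0.706 -0.064  0.05 ] [0.793 0.027 0.105]
cup 1132 [ 0.491 -0.502  0.051] [ 0.574 -0.421  0.108]
shaker 398 [0.566 0.43  0.05 ] [0.627 0.494 0.109]
top box rim 445 ((0.5790784358978271, -0.2585829198360443), (0.22942809760570526, 0.15157216787338257), 10.079277992248535)
pitcher 221 [ 0.703 -0.06   0.05 ] [0.786 0.03  0.106]
cup 555 [ 0.489 -0.5    0.051] [ 0.568 -0.419  0.111]
shaker 353 [0.563 0.436 0.051] [0.621 0.496 0.11 ]
[0.50008573 0.02924284 0.26997185] [-9.45751710e-02  2.86950971e-01  1.56480193e+00 -2.25938447e-04
  1.28984964e+00  1.29734223e+00] 2.4833
[0.5500408  0.19925732 0.26987952] [ 2.16759160e-01  4.44228868e-01  1.32822714e+00 -3.54921313e-04
  1.36953941e+00  2.20014156e-01] 3.5417
```

View pics/w1.png

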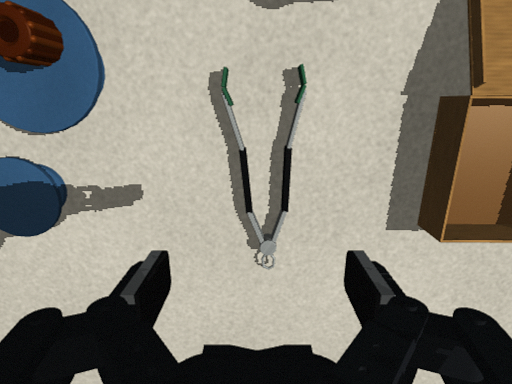

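View pics/w2.png

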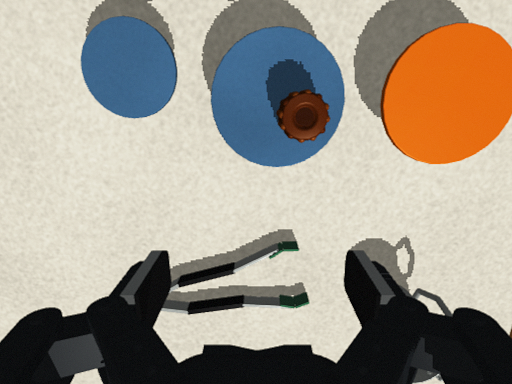

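w1 shows the tongs clearly: the hinge pin is at (266,247), the sleeves at (246,180) and (288,180), and the green tips at (227,85) and (300,83). w2 shows the canele at (304,115) on the larger blue stand, centred near (278,96).

```bash
python3 - <<'E'
from h import *
for n in ["w1","w2"]:
    z=np.load(n+".npz"); im,d,P=z["im"],z["d"],z["P"]; H=hsv(im)
    h,s,v=[H[...,i].astype(int) for i in range(3)]
    X=P[...,0];Y=P[...,1];Z=P[...,2]; ok=(d>0)
    tab=ok&(s<60)&(v>150); print(n,"table z",np.median(Z[tab]))
    g=ok&(h>60)&(h<95)&(s>90)&(Z<.04)
    top=ok&(X>.34)&(X<.68)&(abs(Y-.03)<.11)&(Z>.017)&(Z<.03)
    sl=top&(v<60)&(s<90)
    for nm,m in [("green",g),("sleeve",sl)]:
        nl,L,st,c=cv2.connectedComponentsWithStats(m.astype(np.uint8))
        for i in range(1,nl):
            if st[i,4]<25: continue
            Q=P[L==i]; Q=Q[Q[:,2]>.015]
            if len(Q)<10: continue
            print(nm,st[i].tolist(),Q.mean(0).round(4),cv2.minAreaRect(Q[:,:2].astype(np.float32)))
    if n=="w1":
        m=top; Q=P[m]; print("all",len(Q),Q.min(0),Q.max(0)); np.save("tongs.npy",Q)
        cv2.imwrite("pics/mask1.png",(top*127+sl*60+g*60).astype(np.uint8))
    c=ok&(Z>.098)&(Z<.112)&(h<15)&(s>100)&(Y>.15)
    if c.sum(): print("canele",c.sum(),cv2.minEnclosingCircle(P[c][:,:2].astype(np.float32)),Z[c].max(), np.percentile(Z[c],50))
    b=ok&(abs(Z-.06)<.006)&(h>100)&(h<125)&(s>100)
    if b.sum(): print("stand",b.sum(),cv2.minEnclosingCircle(P[b][:,:2].astype(np.float32)),np.median(Z[b]))
E
```

```text
w1 table z -0.0015181022919260045
green [295, 65, 11, 38, 173] [ 0.6026 -0.0033  0.0212] ((0.6023949980735779, -0.0035845362581312656), (0.03960054740309715, 0.00797970686107874), 6.7996954917907715)
green [222, 68, 11, 38, 157] [0.5845 0.0811 0.0218] ((0.5837689638137817, 0.08102831244468689), (0.04002457484602928, 0.008936319500207901), 17.686412811279297)
sleeve [282, 147, 10, 65, 329] [ 0.4901 -0.0097  0.0203] ((0.4885673224925995, -0.010044925846159458), (0.08277952671051025, 0.006892663426697254), 8.698899269104004)
sleeve [239, 149, 13, 64, 353] [0.4788 0.0404 0.0204] ((0.4773778021335602, 0.040053464472293854), (0.08198216557502747, 0.007798945065587759), 15.558216094970703)
all 2138 [ 0.38291802 -0.02034312  0.01700134] [0.62294133 0.08660761 0.02441467]
canele 1746 ((0.5932534337043762, 0.2605207860469818), 0.023492492735385895) 0.10500468765862253 0.10178637380309642
stand 8344 ((0.570326566696167, 0.2736257016658783), 0.06948862969875336) 0.058392128236474064
w2 table z -0.0016536678088616141
green [270, 242, 28, 16, 182] [0.5869 0.0842 0.0208] ((0.5839942097663879, 0.08304925262928009), (0.038677044212818146, 0.0076655978336930275), 18.557193756103516)
green [280, 293, 29, 15, 294] [ 0.6024 -0.002   0.0199] ((0.6019415259361267, -0.0024118945002555847), (0.04017551243305206, 0.007974713109433651), 6.378313064575195)
sleeve [175, 268, 60, 19, 277] [0.4773 0.0418 0.02  ] ((0.4753772020339966, 0.041007474064826965), (0.08753158152103424, 0.008032324723899364), 15.669791221618652)
sleeve [187, 302, 68, 12, 274] [ 0.4892 -0.0087  0.02  ] ((0.49571770429611206, -0.008231177926063538), (0.09815295040607452, 0.008364222012460232), 8.625831604003906)
canele 1890 ((0.5927786827087402, 0.26242300868034363), 0.02357671596109867) 0.10498166577407433 0.10214966409241731
stand 12343 ((0.5705455541610718, 0.276088684797287), 0.06952053308486938) 0.05833940196122106
```

View pics/mask1.png

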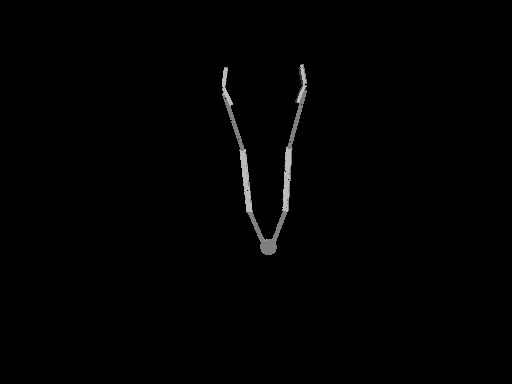

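Tongs pose: grip at about (0.483, 0.015), yaw 12.1°. The canele is at (0.593, 0.2615). The box centre is at about (0.551, -0.264), yaw 10°. Before descending I'll check how far the fingertips really reach at partial opening.

```bash
cat >> h.py <<'E'
def yawq(a): return [np.cos(a/2),np.sin(a/2),0,0]
def tipz(d):
    m=optics.camera_model("wrist");K=np.array(m["K"]);T=np.array(m["tool_from_camera"])
    v,u=np.mgrid[0:d.shape[0],0:d.shape[1]]
    P=np.stack([(u-K[0,2])/K[0,0]*d,(v-K[1,2])/K[1,1]*d,d],-1)@T[:3,:3].T+T[:3,3]
    q=(d>0)&(abs(P[...,1])<.07)&(abs(P[...,0])<.03)&(P[...,2]<.05)
    return P[q]
E
python3 - <<'E'
from h import *
Q=tipz(np.load("w1.npz")["d"]); print("open85 max tool z",np.percentile(Q[:,2],[90,99,100]), Q[Q[:,2]>np.percentile(Q[:,2],98)].mean(0))
r.reach([0.483,0.0155,0.16],yawq(0.2117))
command_gripper(0.070,20)
im,d,P,s=grab("wrist","w3"); np.savez("w3.npz",im=im,d=d,P=P)
Q=tipz(d); print("open70",s["grip_width"],np.percentile(Q[:,2],[90,99,100])); print(s["time_s"],s["eef_pos"],s["contact_force"])
E
```

```text
open85 max tool z [-0.01387925  0.00811216  0.01448973] [ 3.21109031e-03 -8.57066484e-05  8.41689951e-03]
open70 0.07009914717024901 [-0.01386234  0.0121367   0.01966895]
4.8583 [0.48334823 0.01601022 0.16022115] [ 0.90700775  0.6586947  -0.00185923]
```

View pics/w3.png

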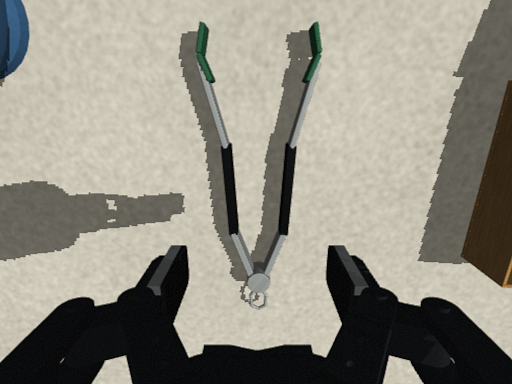

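At 70 mm opening the tips reach about 19 mm ahead of the TCP. w3 shows the tongs centred under the jaws, with the hinge at (258,282) and the sleeves at (229,190) and (290,190). I'll descend and grip now.

```bash
python3 - <<'E'
from h import *
q=yawq(0.2117)
r.move_straight([0.483,0.0155,0.06],q,speed=0.15)
st=r.move_straight([0.483,0.0155,0.027],q,speed=0.05,max_force=8); print("stop",st)
command_gripper(0.055,25)
s=r.read_state(); print(s["grip_width"],s["eef_pos"],s["contact_force"])
r.move_straight([0.483,0.0155,0.055],q,speed=0.05); r.hold(.2)
im,d,P,s=grab("wrist","w4"); np.savez("w4.npz",im=im,d=d,P=P)
grab("scene","s4")
s=r.read_state(); print(s["grip_width"],s["eef_pos"],s["contact_force"],s["time_s"])
E
python3 - <<'E'
import cv2
a=cv2.imread("pics/s4.png")[90:290,140:380]; cv2.imwrite("pics/s4z.png",cv2.resize(a,None,fx=3,fy=3,interpolation=cv2.INTER_CUBIC))
E
```

```text
stop False
0.055154606834753414 [0.48388948 0.01532491 0.02802681] [-0.74959386 -0.62622658  5.90640275]
0.05511820195131579 [0.48287526 0.01551513 0.05475618] [-0.11044499  0.04348472 -1.11433618] 7.8417
```

View pics/w4.png

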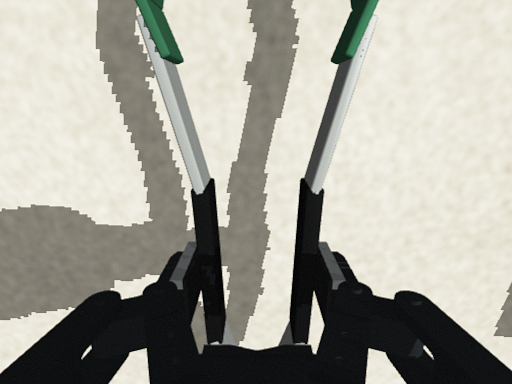

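View pics/s4z.png

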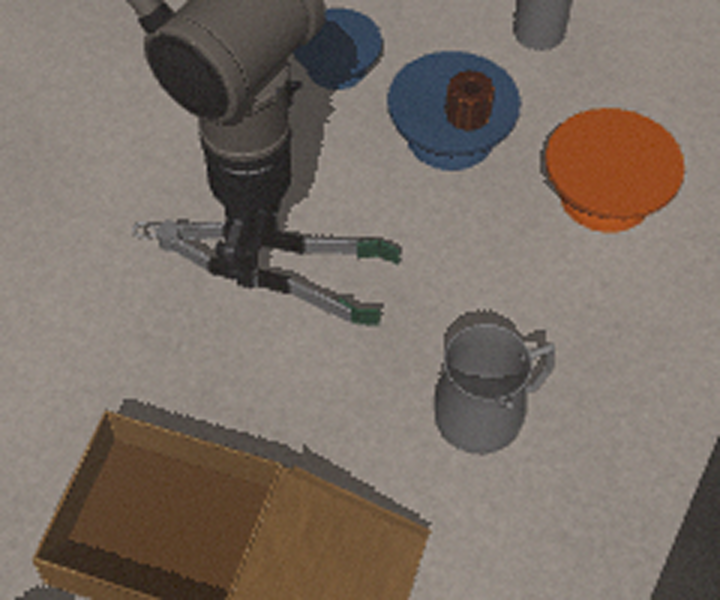

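The tongs are lifted and still open: in w4 the sleeves sit in the pads at (205,260) and (310,260), and wrist force z is −1.1 N, which is the tongs' weight. I'll check their pose in the tool frame from the depth.

```bash
cat >> h.py <<'E'
def toolcloud(d):
    m=optics.camera_model("wrist");K=np.array(m["K"]);T=np.array(m["tool_from_camera"])
    v,u=np.mgrid[0:d.shape[0],0:d.shape[1]]
    return np.stack([(u-K[0,2])/K[0,0]*d,(v-K[1,2])/K[1,1]*d,d],-1)@T[:3,:3].T+T[:3,3]
E
python3 - <<'E'
from h import *
z=np.load("w4.npz"); im,d=z["im"],z["d"]; P=toolcloud(d); X,Y,Z=P[...,0],P[...,1],P[...,2]
m=(d>0)&(X>.02)&(X<.14)&(abs(Y)<.06)&(Z<.04)&(Z>-.02)
for a in np.arange(.025,.135,.015):
    o=[]
    for sg in (1,-1):
        q=m&(X>a)&(X<a+.015)&(Y*sg>0)
        if q.sum()>5:
            zt=np.percentile(Z[q],5); t=q&(Z<zt+.004); o+= [round(Y[t].mean(),4),round(zt,4),int(q.sum())]
    print(round(a,3),o)
H=hsv(im); g=(d>0)&(H[...,0]>60)&(H[...,0]<95)&(H[...,1]>90)
for sg in(1,-1):
    q=g&(Y*sg>0); print(P[q].min(0),P[q].max(0))
E
```

```text
0.025 [np.float64(0.0242), np.float64(0.0068), 782, np.float64(-0.0243), np.float64(0.0066), 780]
0.04 [np.float64(0.0262), np.float64(0.0067), 782, np.float64(-0.0263), np.float64(0.0066), 782]
0.055 [np.float64(0.03), np.float64(0.0065), 808, np.float64(-0.0302), np.float64(0.0065), 816]
0.07 [np.float64(0.0337), np.float64(0.0064), 916, np.float64(-0.034), np.float64(0.0063), 916]
0.085 [np.float64(0.0366), np.float64(0.0048), 1263, np.float64(-0.0369), np.float64(0.0047), 1260]
0.1 [np.float64(0.0389), np.float64(0.0043), 1017, np.float64(-0.0393), np.float64(0.0043), 1015]
0.115 [np.float64(0.0389), np.float64(0.0227), 20, np.float64(-0.0393), np.float64(0.0223), 18]
0.13 []
[-0.03917973  0.0006125  -0.06567541] [0.11684921 0.05918324 0.02866509]
[-0.02990482 -0.06392035 -0.06311026] [ 0.11646067 -0.00198413  0.0273019 ]
```

The tongs are level and symmetric in the gripper: the underside is 28.5 mm below the TCP and the tip point is 115 mm ahead. Now I'll move over the cake and lower the tips around it.

```bash
python3 - <<'E'
from h import *
q=yawq(0.2117)
r.move_straight([0.483,0.0155,0.20],q,speed=0.15)
c=np.array([0.593,0.2615]); a=1.62
g=c-0.115*np.array([np.cos(a),np.sin(a)])
r.move_straight([g[0],g[1],0.20],yawq(a),speed=0.12)
r.move_straight([g[0],g[1],0.145],yawq(a),speed=0.10)
r.hold(.2)
im,d,P,s=grab("wrist","w5"); np.savez("w5.npz",im=im,d=d,P=P)
im,d,P,_=grab("scene","s5"); cv2.imwrite("pics/s5z.png",cv2.resize(im[70:230,190:400,::-1],None,fx=3.5,fy=3.5))
im,d,P,_=grab("top","t5"); cv2.imwrite("pics/t5z.png",cv2.resize(im[130:280,120:300,::-1],None,fx=4,fy=4))
np.savez("t5.npz",im=im,d=d,P=P)
print(s["grip_width"],s["eef_pos"],s["contact_force"],s["time_s"])
E
```

```text
0.055295664591232925 [0.59906142 0.14671334 0.14585967] [-0.55677328 -0.28479318 -0.50481455] 11.4667
```

View pics/w5.png

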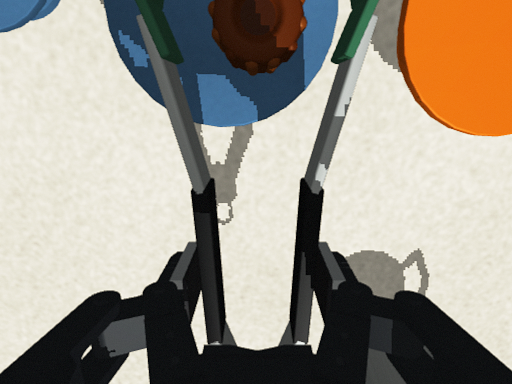

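View pics/s5z.png

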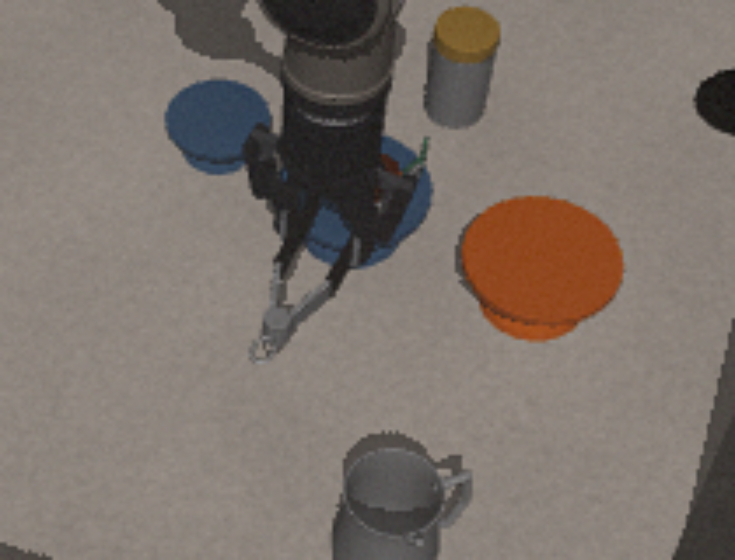

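View pics/t5z.png

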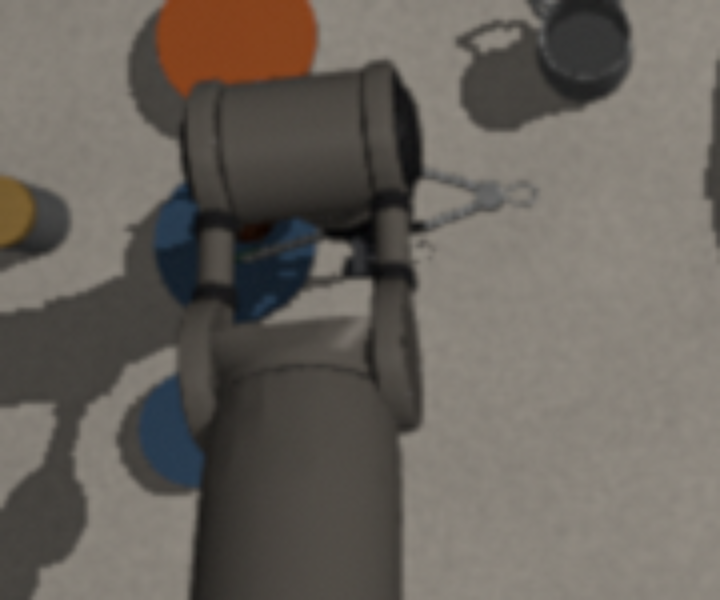

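w5 shows the cake at (259,30), centred between the two tips (inner edges at about 180 and 335 px). The scene and top views are mostly blocked by the arm. I'll check the fore-aft distance, then lower and close.

```bash
python3 - <<'E'
from h import *
z=np.load("w5.npz"); im,d=z["im"],z["d"]; P=toolcloud(d); H=hsv(im)
q=(d>0)&(H[...,0]<15)&(H[...,1]>100)&(P[...,2]>.03)&(P[...,2]<.06)&(P[...,0]>.05)
Q=P[q]; print(Q.min(0),Q.max(0), "ycentre",(Q[:,1].min()+Q[:,1].max())/2, "expected near edge .0915")
s=r.read_state(); print(s["eef_pos"])
p=s["eef_pos"]
c=np.array([0.593,0.2615]); a=1.62
g=c-0.115*np.array([np.cos(a),np.sin(a)])
st=r.move_straight([g[0],g[1],0.0985],yawq(a),speed=0.05,max_force=6); print("stop",st)
im,d,P,s=grab("wrist","w6"); np.savez("w6.npz",im=im,d=d,P=P)
print(s["grip_width"],s["eef_pos"],s["contact_force"],s["time_s"])
E
```

```text
[ 0.0924374  -0.02343243  0.04008616] [0.12275529 0.02327267 0.05996733] ycentre -7.987754421197313e-05 expected near edge .0915
[0.59880642 0.14667533 0.14541588]
stop False
0.05500685978879207 [0.59892874 0.14668733 0.09888096] [-0.29179703 -0.51814875 -0.17633667] 12.7
```

View pics/w6.png

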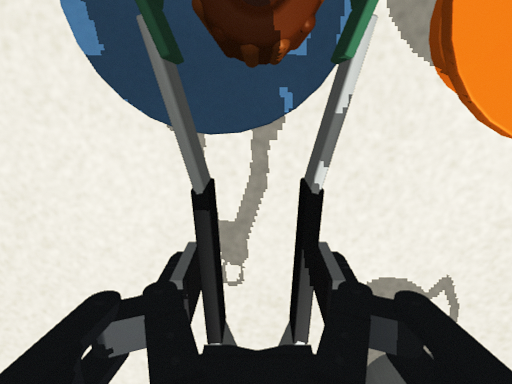

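The cake lies between the tips with the gap even on both sides (cake centred at about 257 px). Closing.

```bash
python3 - <<'E'
from h import *
command_gripper(0.046,25); 
s=r.read_state(); print(s["grip_width"],s["contact_force"])
command_gripper(0.034,45)
s=r.read_state(); print(s["grip_width"],s["contact_force"],s["torque"],s["time_s"])
r.hold(.2)
im,d,P,s=grab("wrist","w7"); np.savez("w7.npz",im=im,d=d,P=P)
p=s["eef_pos"]; print(s["grip_width"],s["contact_force"])
r.move_straight([p[0],p[1],p[2]+0.02],speed=0.03); r.hold(.2)
im,d,P,s=grab("wrist","w8"); np.savez("w8.npz",im=im,d=d,P=P)
print(s["grip_width"],s["eef_pos"],s["contact_force"],s["torque"],s["time_s"])
E
```

```text
0.0462996554632271 [ 0.54166564  0.67497193 -1.39003009]
0.040371368174860735 [ 0.69044477 -0.38758178  0.44150751] [0.02414469 0.02367935 0.01664287] 13.225
0.04023852680629205 [ 0.27692878  0.54780268 -0.40117694]
0.04070994018788887 [0.59860022 0.14660492 0.11830552] [ 0.38792437  0.78023743 -2.32564017] [-0.08371384  0.05574498  0.00510748] 14.4917
```

View pics/w7.png

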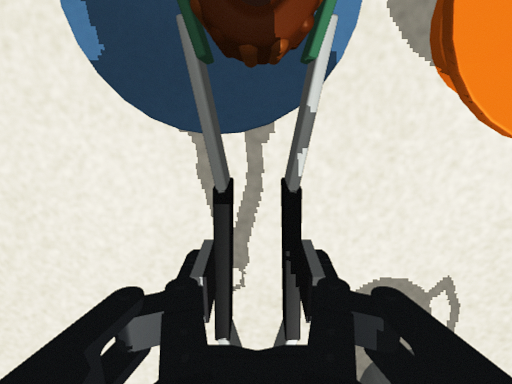

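View pics/w8.png

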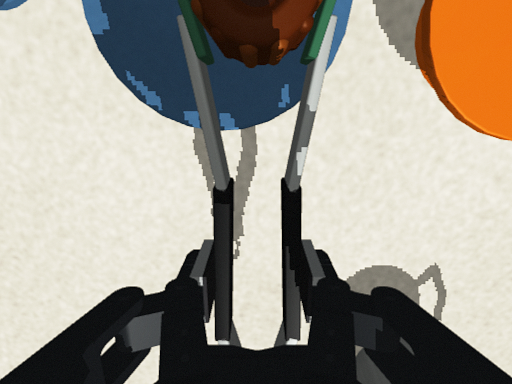

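The cake stays fixed in the tips at (257,30) while the plate recedes, and the downward load has grown, so the cake is lifted. I'll carry it high to the box, then lower it.

```bash
python3 - <<'E'
from h import *
s=r.read_state(); p=s["eef_pos"]
r.move_straight([p[0],p[1],0.24],yawq(1.62),speed=0.10)
b=np.array([0.551,-0.264]); a=0.18; g=b-0.115*np.array([np.cos(a),np.sin(a)])
r.move_straight([g[0],g[1],0.24],yawq(a),speed=0.11); r.hold(.2)
im,d,P,s=grab("wrist","w9"); np.savez("w9.npz",im=im,d=d,P=P)
print(s["grip_width"],s["eef_pos"],s["contact_force"],s["torque"],s["time_s"])
im,d,P,_=grab("scene","s9"); cv2.imwrite("pics/s9z.png",cv2.resize(im[80:340,110:400,::-1],None,fx=2.3,fy=2.3))
im,d,P,_=grab("top","t9"); cv2.imwrite("pics/t9z.png",cv2.resize(im[100:260,140:430,::-1],None,fx=2.7,fy=2.7))
E
```

```text
0.040418285330452816 [ 0.43787882 -0.28453716  0.24001579] [ 0.16608486  0.17838529 -2.55069085] [ 0.00743979  0.08826397 -0.00600045] 20.4417
```

View pics/w9.png

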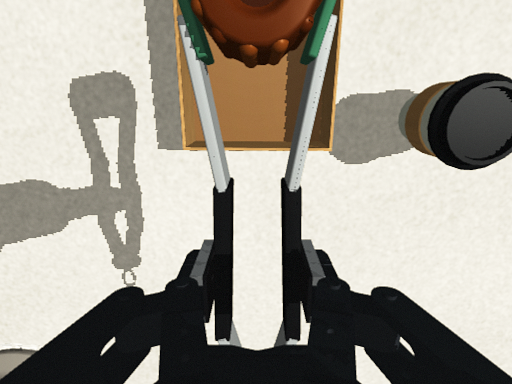

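View pics/s9z.png

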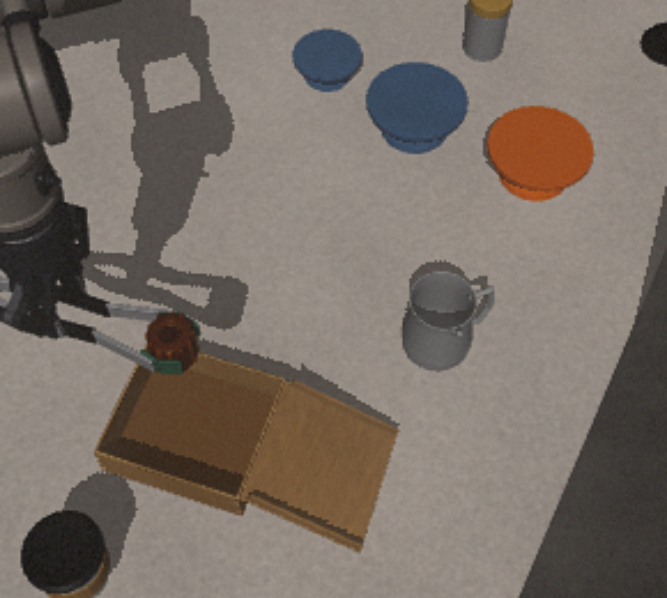

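View pics/t9z.png

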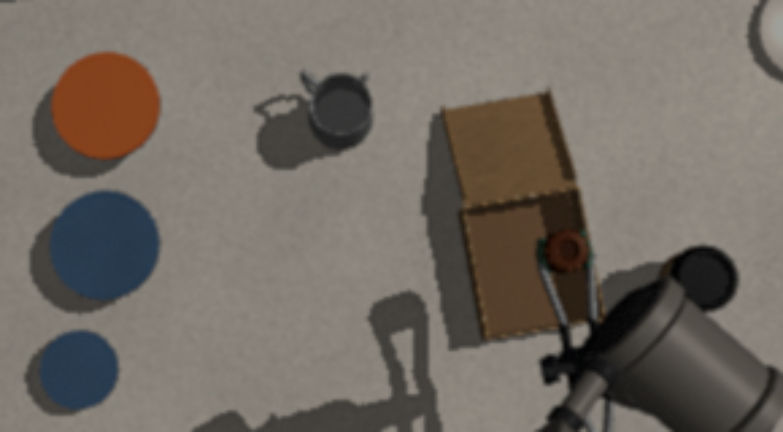

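The cake hangs upright in the tongs over the box: (258,20) in w9, (170,340) in the scene crop and (568,250) in the top crop. The stand and the bystanders look unmoved. I'll lower it and check against the depth.

```bash
python3 - <<'E'
from h import *
s=r.read_state(); p=s["eef_pos"]
b=np.array([0.551,-0.264]); a=0.18; g=b-0.115*np.array([np.cos(a),np.sin(a)])
r.move_straight([g[0],g[1],0.155],yawq(a),speed=0.07); r.hold(.5)
s=r.read_state(); print(s["grip_width"],s["eef_pos"],s["contact_force"],abs(s["dq"]).max(),s["time_s"])
for n in ["scene","top"]:
    im,d,P,_=grab(n,n[0]+"10"); H=hsv(im); h,sa,v=[H[...,i].astype(int) for i in range(3)]
    X,Y,Z=P[...,0],P[...,1],P[...,2]
    m=(d>0)&(abs(X-.551)<.05)&(abs(Y+.264)<.05)&(Z>.1)&(h<14)&(sa>100)
    Q=P[m]; t=Q[Q[:,2]>Q[:,2].max()-.008]
    print(n,m.sum(),"min",np.percentile(Q,1,axis=0).round(3),"max",np.percentile(Q,99,axis=0).round(3),"top",cv2.minEnclosingCircle(t[:,:2].astype(np.float32)))
    A=np.c_[t[:,:2],np.ones(len(t))]; print(" top tilt",np.linalg.lstsq(A,t[:,2],rcond=None)[0][:2])
    m=(d>0)&(X>.4)&(X<.8)&(Y>-.38)&(Y<-.12)&(Z>.049)&(Z<.062)
    print(" box",cv2.minAreaRect(P[m][:,:2].astype(np.float32)))
    m=(d>0)&(abs(Z-.06)<.006)&(h>100)&(h<125)&(sa>100)
    print(" stand",cv2.minEnclosingCircle(P[m][:,:2].astype(np.float32)) if m.sum() else None)
    for nm,(a0,b0,c,e) in {"pitcher":(.62,.8,-.08,.1),"cup":(.4,.65,-.52,-.38),"shaker":(.5,.7,.38,.5)}.items():
        q=(d>0)&(X>a0)&(X<b0)&(Y>c)&(Y<e)&(Z>.05)&(Z<.12)
        if q.sum()>5: print(" ",nm,q.sum(),P[q].min(0).round(3),P[q].max(0).round(3))
    if n=="scene": cv2.imwrite("pics/s10z.png",cv2.resize(im[170:340,110:290,::-1],None,fx=3.5,fy=3.5))
E
```

```text
0.04059203716892726 [ 0.43787772 -0.28460293  0.15502826] [-0.13776074 -0.59913581 -1.80312022] 0.001234433893827361 22.4583
scene 312 min [ 0.534 -0.287  0.121] max [ 0.578 -0.246  0.162] top ((0.5542905330657959, -0.2654666602611542), 0.02370494417846203)
 top tilt [-0.00998013  0.01734128]
 box ((0.5837419629096985, -0.2593858540058136), (0.23364317417144775, 0.15236298739910126), 10.025505065917969)
 stand ((0.04847791790962219, 0.27733397483825684), 0.5921765565872192)
  pitcher 611 [ 0.707 -0.063  0.05 ] [0.793 0.025 0.106]
  cup 1126 [ 0.49  -0.502  0.05 ] [ 0.574 -0.421  0.107]
  shaker 394 [0.565 0.431 0.05 ] [0.626 0.496 0.108]
top 173 min [ 0.528 -0.282  0.136] max [ 0.571 -0.241  0.166] top ((0.5507761836051941, -0.2625406086444855), 0.022777071222662926)
 top tilt [-0.01213988  0.00432161]
 box ((0.5791776776313782, -0.25820082426071167), (0.22905504703521729, 0.15104439854621887), 9.956684112548828)
 stand ((0.5709758996963501, 0.27731776237487793), 0.06825163215398788)
  pitcher 226 [ 0.703 -0.06   0.05 ] [0.785 0.03  0.104]
  cup 551 [ 0.489 -0.501  0.051] [ 0.567 -0.419  0.109]
  shaker 356 [0.563 0.437 0.05 ] [0.621 0.496 0.112]
```

View pics/s10z.png

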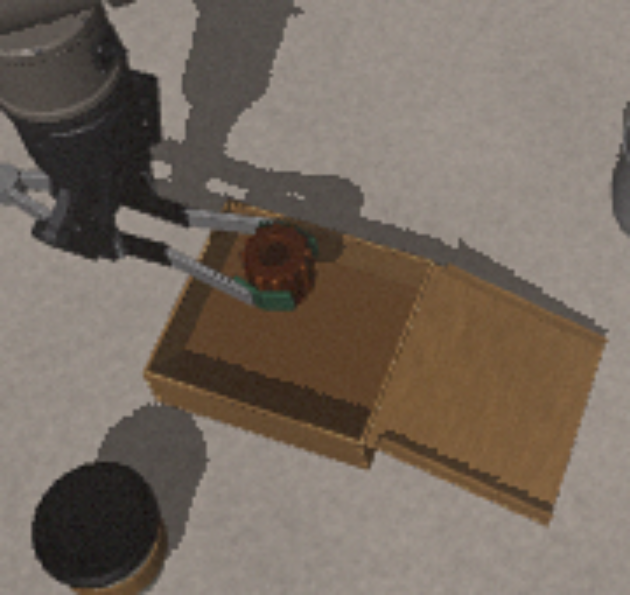

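The cake is upright, tilted less than about 0.02 rad, and held in the green tips over the box mouth ((278,260) in the crop). Its underside is at about 0.116 m, roughly 60 mm above the rim. Handing in.

```bash
python3 - <<'E'
from h import *
print(r.finish_job()); s=r.read_state(); print(s["grip_width"],s["eef_pos"],s["time_s"])
E
```

```text
the job is handed in; nothing more can be done
None
the job is handed in; nothing more can be done
```

The canele is held in the tongs over the open box, and I handed the job in at about 22.6 s. I picked the tongs up by their sleeves (55 mm opening, still open), lowered the tips around the cake on the larger blue stand and closed at 45 N. Then I lifted it and carried it high to the box without the gripper touching it.

**Last checks:**
- **Cake:** it was within about 4 mm of the box centre, with a top tilt of at most 0.02 rad. Its underside was about 0.116 m up, some 60 mm above the rim. The grip was steady at 40.6 mm and the arm was still.
- **Other things:** the box, stand, pitcher, cup and shaker read within 1–3 mm of their first positions, about the camera noise. I took the stand's position from the top camera only, because a stray patch in the colour mask spoiled the scene camera's final reading.
- **Contact:** the fingertips pressed the counter with about 6 N while closing on the tongs, well under the 40 N limit.

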